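# Push the terminal blocks home and latch the row

### The job

Without gripping or lifting anything, use the fingertips to push the row of five terminal blocks along the rail, all together as one touching row, until the first is fully home against the end stop. Then push the swing latch all the way shut, square across the rail behind the last block, and back away, leaving the spare block and everything else on the bench where it is.

Things in the scene. Friction and masses are not known exactly. Their poses are not given: they have to be found in the camera images.
- jig: Fixed jig, place and yaw vary: plywood plate 160 mm (x) by 330 mm (y), 12 mm thick, with a steel rail 35 mm wide, 310 mm long, along its y axis over the middle; rail top 21 mm above the bench. Origin: centre of the plate's underside, on the bench; z up, +y along the rail towards the end stop.
- stop_face (a point): Middle of the end stop's face, on the rail top: x 0, y +125 mm in the jig's frame. The end stop is a fixed dark steel block on the rail, 50 mm across, 18 mm along the rail, 40 mm tall; this face looks to jig -y, towards the blocks.
- latch (a joint): Latch angle, rad: a flat aluminium arm 75 x 12 mm, 27 to 35 mm above the bench. 0: points to jig -y turned 30 deg outward to +x; 0.52: to jig -y, parallel to the rail; 2.09: shut at its limit, to jig -x square across the rail, its edge 3 mm behind the row when home. Grows clockwise from above; starts 0 to 0.45; stays where left; about 1 N at the knob moves it.
- latch_pivot (a point): Pivot axis of the latch at the arm's underside, 27 mm above the bench: x +48 mm, y +41 mm in the jig's frame, beside the rail. Round boss 18 mm across.
- latch_knob (a point): Top centre of the latch's upright black knob, 12 mm in diameter, standing on the arm from 35 to 65 mm above the bench, 68 mm from the pivot axis, near the arm's free end.
- block1: Loose grey plastic terminal block, one of five alike: 15 mm along the rail, 60 mm across it, about 60 g, astride the rail and free to slide. Body 24 mm high, the middle 38 mm of its width stepped up to 36 mm. Origin: its middle, on the rail top, 21 mm above the bench; axes as the jig's. The first of the row, nearest to the end stop.
- block2: Loose grey plastic terminal block, one of five alike: 15 mm along the rail, 60 mm across it, about 60 g, astride the rail and free to slide. Body 24 mm high, the middle 38 mm of its width stepped up to 36 mm. Origin: its middle, on the rail top, 21 mm above the bench; axes as the jig's. Number 2 counted from the end stop.
- block3: Loose grey plastic terminal block, one of five alike: 15 mm along the rail, 60 mm across it, about 60 g, astride the rail and free to slide. Body 24 mm high, the middle 38 mm of its width stepped up to 36 mm. Origin: its middle, on the rail top, 21 mm above the bench; axes as the jig's. Number 3 counted from the end stop.
- block4: Loose grey plastic terminal block, one of five alike: 15 mm along the rail, 60 mm across it, about 60 g, astride the rail and free to slide. Body 24 mm high, the middle 38 mm of its width stepped up to 36 mm. Origin: its middle, on the rail top, 21 mm above the bench; axes as the jig's. Number 4 counted from the end stop.
- block5: Loose grey plastic terminal block, one of five alike: 15 mm along the rail, 60 mm across it, about 60 g, astride the rail and free to slide. Body 24 mm high, the middle 38 mm of its width stepped up to 36 mm. Origin: its middle, on the rail top, 21 mm above the bench; axes as the jig's. The last of the row, furthest from the end stop; at least 80 mm of bare rail lies behind it.
- spare: A spare terminal block of the same shape standing alone on the near edge of the plate, not on the rail; its origin is the middle of its underside. Loose; to be left alone.
- battery: A 9-volt block battery, 17 x 26 x 45 mm, standing on the near edge of the plate. Loose; to be left alone. Origin: under its middle.
- wire_spool: A cardboard wire spool, 96 mm across, 60 mm tall. Loose; to be left alone. Origin: under its middle.
- solder_reel: A small solder reel, 64 mm across, 50 mm tall. Loose; to be left alone. Origin: under its middle.
- mouse: A computer mouse, 100 x 56 x 32 mm. Loose; to be left alone. Origin: under its middle.
- screwdriver: A screwdriver 190 mm long lying at the far side of the bench. Loose; to be left alone. Origin: under its middle.
- flux_tin: An open brass tin, 60 mm across, 35 mm tall. Loose; to be left alone. Origin: under its middle.
There are look-alikes about, which are no part of the job. Leave any yellow look-alike of the block5 alone. Leave any pink look-alike of the block2 alone.

How it is judged:
On the way, in this order (a step that is already met when the one before it is completed fails the run):
1. the whole row stands home against the end stop, on the rail (y of block1 in the frame of jig above 0.1151 m and y of block2 in the frame of jig above 0.0996 m and y of block3 in the frame of jig above 0.0846 m and y of block4 in the frame of jig above 0.0691 m and y of block5 in the frame of jig above 0.0541 m and height (world z) of each of block1, block2, block3, block4, block5 below 0.024 m and angle between each of block1, block2, block3, block4, block5's own z axis and vertical below 0.1 rad), for 0.2 s.
2. the latch is shut behind the row (all of step 1 and value of joint latch above 1.97 rad), for 0.2 s.
At the end, for the whole second after the job is handed in: All five blocks stand upright on the rail, at rest: the first within 2.5 mm of touching the end stop and each other within 3.5 mm of its place in the closed-up row; the latch is past 1.97 rad (shut is 2.09) (all of step 2 and linear speed of each of block1, block2, block3, block4, block5 below 0.01 m/s).
It fails at once if a block of the row was lifted (more than 12 mm) off the rail or tipped over (height (world z) of any of block1, block2, block3, block4, block5 above 0.033 m or angle between any of block1, block2, block3, block4, block5's own z axis and vertical above 0.4 rad).
It fails at once if blocks of the row were gripped: the fingers touch a block while the grasp point between them is down inside the row ((contact force between the fingers and block1 above 0.5 N or contact force between the fingers and block2 above 0.5 N or contact force between the fingers and block3 above 0.5 N or contact force between the fingers and block4 above 0.5 N or contact force between the fingers and block5 above 0.5 N) and y of the grasp point in the frame of block1 below 0.006 m and y of the grasp point in the frame of block5 above -0.006 m and x of the grasp point in the frame of block3 between -0.03 and 0.03 m and z of the grasp point in the frame of block3 below 0.034 m).
It fails at once if the latch knob was gripped: the grasp point is down inside the knob, between the fingers (horizontal distance between the grasp point and latch_knob below 0.005 m and height (world z) of the grasp point below 0.06 m).
It fails at once if the row was pulled apart: first and last block more than 15 mm further apart than when touching (distance between block1 and block5 above 0.075 m).
It fails at once if a thing that is not part of the job was moved by more than 20 mm (distance of any of spare, battery, wire_spool, solder_reel, mouse, screwdriver, flux_tin from where it was at the start of the episode above 0.02 m).
It also fails if it takes over 51 s, if anything falls off the work surface, if the arm or the gripper's body presses on something with over 40 N, if the wrist force passes 120 N, or if a joint passes its speed limit or range.

### The arm

A 6-joint arm with a two-finger parallel gripper is mounted at the origin on the work surface. World frame = base frame: x ahead of the robot, y to its left, z up, the work surface at z = 0. Lengths are in m, angles in rad, forces in N, time in s.
With the tool pointing down it reaches from about 0.35 to 0.875 m from the base axis. Payload 4.2 kg.
Tool frame: the origin (TCP) lies at the very end of the fingers, on their centre line; the grasp point (between the pads) lies 19 mm behind it (grip_point_offset is the distance from the TCP to the grasp point, in m); y points along the fingers, z is the direction in which the jaws open and shut, and the axes are right-handed (so a half turn about y gives the same grasp; the last joint's range is limited). The gripper opens to 85 mm and grips with 20 to 120 N. Pads are 22 mm wide; open, the fingers measure 114 mm over their backs; the gripper's body (76 mm by 85 mm) begins 54 mm behind the grasp point. The pads swing forward as they close: fully open they stand 13 mm farther back than shut.
Start: joints at [1.47, 0.385, 0.008, 0, -1.194, -0.259], TCP at [0.22, 0.585, 0.231] pointing down, gripper open.
Joint ranges: [-3.14, 3.14], [-1.21, 2.06], [-1.07, 1.41], [-3.16, 2.05], [-2.99, -0.16], [-3.1, 3.1]. Speed limits (rad/s): [2.79, 2.79, 3.14, 3.14, 3.14, 3.14].

### API

Orientations are given as [roll, pitch, yaw] about the fixed x, y, z axes, in that order (R = Rz(yaw) Ry(pitch) Rx(roll)).
In Python, from rig import * gives the robot as it stands.
- The arm moves only by the tool step_arm, never from a script. Its argument "steps" is a list of rows, each an object with "rot": the turn, a rotation vector about the tool's x, y, z in rad, a list of three; "dp": the shift along the tool's x, y, z in mm, a list of three; "claw": the opening, from -1 (shut) to 1 (fully open). A call has 1 to 8 rows; each row shifts and turns the commanded pose from where the row before left it, along the tool's axes as they then stand; what a row does not reach is not made up. A row lasts 1/10 s, in which the tool goes at most 50 mm and 8.59 degrees, less where a joint would pass 70% of its speed; a pose out of reach is approached as far as the arm can. A call is refused whole if a number of a shift passes 50 or a number of a turn 0.15, either way. A call with a gripper value outside its range is refused whole. The fingers move at their own pace and stop on an object; "newtons" is the grip in N (left out, the last holds). Time passes only in rows, so rows that do not move let the fingers close. It gives the time, the measured TCP pose, the force and the opening at its end, in the units of the state.
- get_obs(): the state, without advancing time (a new reading comes with each control period).
- snapshot(name): name is "scene" or "side" or "wrist"; returns the picture (400x640x3 uint8, blue, green, red); there is no depth.
- camera_model(name): a dict with "mtx" (3x3 intrinsics, pixels), "xyz" and "attitude" of the camera in the world. Camera axes: x right, y down, z forward; pixel columns grow to the right and rows downward; lengths in m; the calibration is good to about 2 mm. The wrist camera is an equidistant fisheye: a pixel r from the principal point sees the ray r / f radians off the axis. A picture is of the moment at which its call begins: read the wrist's pose just before it. camera_model takes no time and is no camera call; for the wrist camera it gives the pose at the moment of the call.
- job_done(): hands the job in, once; it reports no verdict.
The state is a dict: "time_s": time; "q": joint angles; "qvel": joint speeds; "tau": joint torques, N m; "eef_pos": TCP position; "orientation": TCP orientation; "contact_force": force on the tool from outside, world axes, zero at the start; "wrist_torque": the same for the moment, N m; "width": finger opening in m.
Only numpy, scipy, OpenCV 4.12 (cv2) and the standard library are available. Lean on these libraries where they do the work, as an engineer would, in place of code of your own. Each camera call takes 0.05 s, during which the arm holds its last target. There are 200 camera calls.

## Working session

There is one attempt and no reset: what is moved stays moved. The work goes in short steps, Python scripts to look and compute and a tool call to move; the robot and the scene stay as the last step left them, time stands still between calls to the robot, and variables do not carry over. Pictures are saved under pics/ and viewed, about 8 in all and at most 12, crops included, and the job is handed in when it is done.

Besides the shell and the picture viewer there is one more tool, called after "Request:" as name([rows], argument=value, ...), one row to a line, values as JSON. step_arm: Moves the arm, as the interface text tells. Its arguments: {"type":"object","properties":{"steps":{"type":"array","items":{"type":"object","properties":{"rot":{"type":"array","items":{"type":"number"}},"dp":{"type":"array","items":{"type":"number"}},"claw":{"type":"number"}}}},"newtons":{"type":"number"}},"required":["steps"]}

```bash
mkdir -p pics; ls; python3 - <<'E'
from rig import *
import cv2
print(get_obs())
for n in ("scene","side"):
    cv2.imwrite(f"pics/{n}0.png",snapshot(n)); print(n,camera_model(n))
E
```

```text
pics
{'time_s': 0.0, 'q': array([ 1.46961472e+00,  3.85564950e-01,  6.64211955e-03, -5.02498893e-04,
       -1.19399444e+00, -2.58582878e-01]), 'qvel': array([ 7.76704894e-06,  1.58403396e-03,  2.77442531e-05, -1.71823974e-04,
       -1.84822945e-04, -1.56584357e-03]), 'tau': array([-7.57028993e-04, -3.92291379e+01,  1.88395894e+01,  4.18629214e+00,
       -4.69684484e-03, -1.38226676e-05]), 'eef_pos': array([0.21982013, 0.58445241, 0.23022237]), 'orientation': array([-1.56862648e+00,  9.10257869e-05,  2.78164288e+00]), 'contact_force': array([ 0.87483719,  0.91689054, -0.0541656 ]), 'wrist_torque': array([-0.00325979, -0.02716943, -0.04257817]), 'width': 0.08533859389687043}
scene {'mtx': array([[394.99713867,   0.        , 318.9669604 ],
       [  0.        , 394.99713867, 197.98507378],
       [  0.        ,   0.        ,   1.        ]]), 'xyz': array([1.17275805, 0.07989439, 0.75188249]), 'attitude': array([-2.40877214, -0.00524453,  1.69107758])}
side {'mtx': array([[487.33999583,   0.        , 320.07643562],
       [  0.        , 487.33999583, 198.88479983],
       [  0.        ,   0.        ,   1.        ]]), 'xyz': array([-0.0219281 , -0.64069942,  0.76565072]), 'attitude': array([-2.2275038 , -0.01651901, -0.75401776])}
```

View pics/scene0.png

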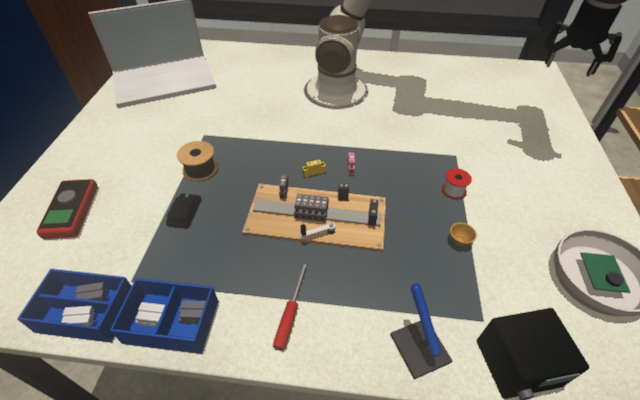

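View pics/side0.png

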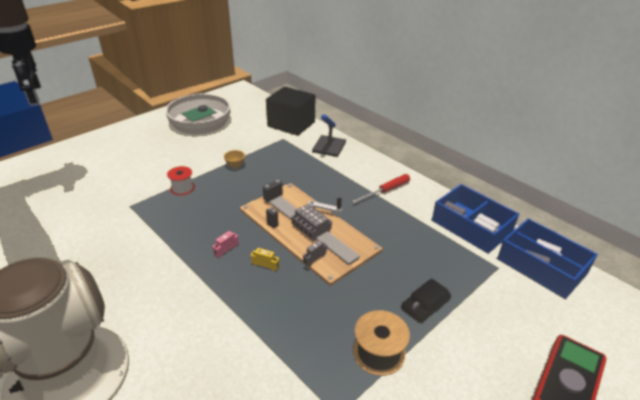

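The scene view shows the jig at about (315,215), with the end stop at (374,210). The row is at (311,206), the latch pivot at (331,229) and its knob at (304,230). The spare (284,184) and battery (343,191) are on the robot's side, and the yellow (314,168) and pink (351,162) look-alikes are off the plate. The row is the grey set of five on the rail. I'll enlarge that area.

```bash
python3 - <<'E'
import cv2
i=cv2.imread("pics/scene0.png")[170:260,235:400]
cv2.imwrite("pics/c1.png",cv2.resize(i,None,fx=4.8,fy=4.8,interpolation=cv2.INTER_CUBIC))
i=cv2.imread("pics/side0.png")[170:290,230:390]
cv2.imwrite("pics/c2.png",cv2.resize(i,None,fx=5,fy=5,interpolation=cv2.INTER_CUBIC))
E
```

```text
(no output)
```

View pics/c1.png

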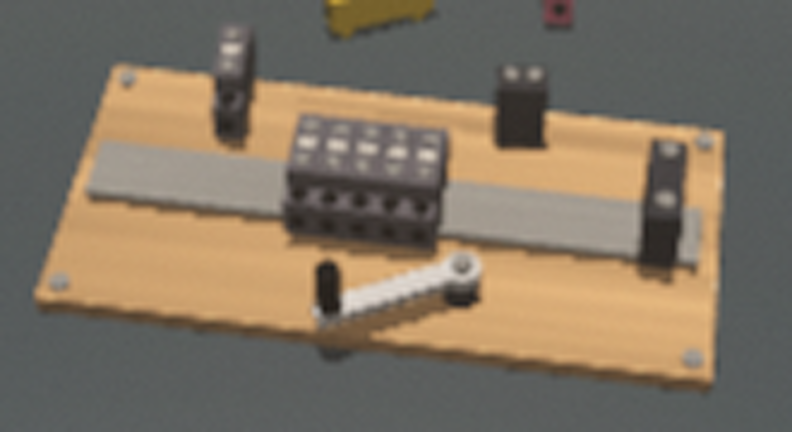

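View pics/c2.png

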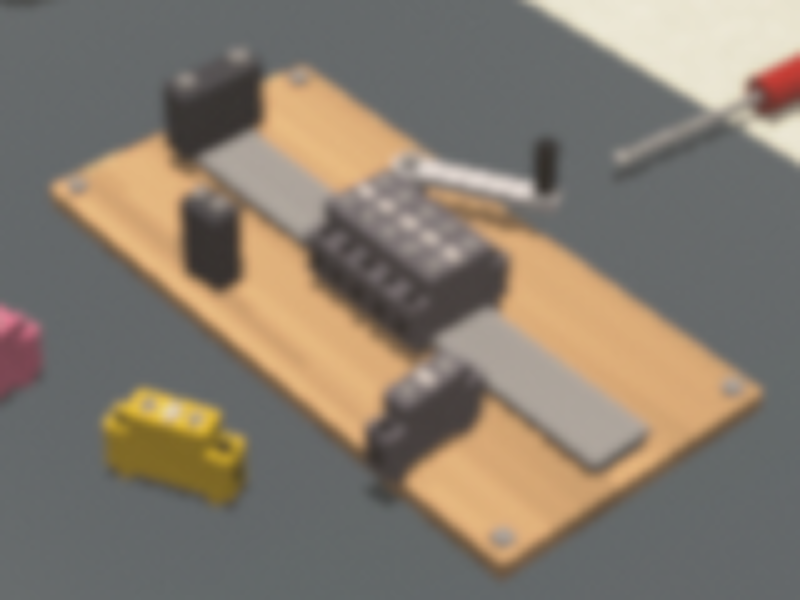

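```bash
cat > h.py <<'E'
import numpy as np, cv2
from scipy.spatial.transform import Rotation as R
from scipy.optimize import least_squares
from rig import *
def cam(n):
    m=camera_model(n); return m["mtx"],np.array(m["xyz"]),R.from_euler("xyz",m["attitude"]).as_matrix()
def proj(c,P):
    K,t,Q=c; p=(np.atleast_2d(P)-t)@Q@K.T; return p[:,:2]/p[:,2:]
def ray(c,uv,z):
    K,t,Q=c; d=Q@np.linalg.solve(K,[uv[0],uv[1],1]); return t+d*(z-t[2])/d[2]
def jw(j,P):
    c,s=np.cos(j[2]),np.sin(j[2]); P=np.atleast_2d(P).astype(float)
    return np.c_[P[:,0]*c-P[:,1]*s+j[0],P[:,0]*s+P[:,1]*c+j[1],P[:,2]]
def wj(j,p):
    return jw([0,0,-j[2]],np.array(p)-[j[0],j[1],0])[0]
E
python3 - <<'E'
from h import *
S,D=cam("scene"),cam("side")
s=lambda u,v:((u+.5)/4.8-.5+235,(v+.5)/4.8-.5+170)
d=lambda u,v:((u+.5)/5-.5+230,(v+.5)/5-.5+170)
C=np.array([[-80,-165,12],[-80,165,12],[80,165,12],[80,-165,12]])/1e3
a=np.array([s(113,65),s(724,130),s(714,376),s(38,297)])
b=np.array([d(500,567),d(52,187),d(300,65),d(763,392)])
f=lambda j,w:np.r_[w[0]*(proj(S,jw(j,C))-a).ravel(),w[1]*(proj(D,jw(j,C))-b).ravel()]
for w in((1,1),(1,0),(0,1)):
    r=least_squares(f,[.6,.1,0],args=(w,)); print(r.x,f(r.x,(1,1)).round(1))
    if w==(1,1): j=r.x
np.save("j.npy",j)
for n,uv,z in(("5top -x",(299,113),57),("5top +x",(290,170),57),("1top -x",(447,128),57),("1top+x",(437,190),57),("knob",(329,265),65),("pivot",(462,260),35),("stop -x",(650,142),61),("spare top",(235,28),48),("batt",(522,72),57)):
    print(n,(wj(j,ray(S,s(*uv),z/1e3))*1e3).round(1))
for n,uv,z in(("knob",(545,142),65),("pivot",(407,163),35),("5 top -x",(433,280),57),("stop-x",(172,95),61),("batt",(212,195),57)):
    print("side",n,(wj(j,ray(D,d(*uv),z/1e3))*1e3).round(1))
E
```

```text
[ 0.56111958  0.00463608 -0.02373051] [ 0.6 -0.5  0.5 -0.2  0.4  0.4 -0.5 -0.4  0.7 -0.1 -0.6  0.4  0.3  0.2
  0.4  0. ]
[ 0.56156247  0.0041239  -0.01809666] [ 0.1 -0.2  0.1 -0.4  0.4  0.2 -0.6  0.1  1.5 -0.2 -0.5  0.7  0.2  0.3
  0.8 -0.3]
[ 0.56110511  0.00534399 -0.02842253] [ 1.1 -0.7  0.9  0.1  0.5  0.6 -0.2 -0.6  0.1 -0.2 -0.6  0.1  0.5  0.
  0.   0.1]
5top -x [-17.4 -50.9  57. ]
5top +x [ 20.3 -48.4  57. ]
1top -x [-18.3  23.4  57. ]
1top+x [22.4 23.8 57. ]
knob [ 81.3 -18.5  65. ]
pivot [45.7 39.5 35. ]
stop -x [-20.2 123.2  61. ]
spare top [-80.4 -96.9  48. ]
batt [-62.1  56.2  57. ]
side knob [ 83.  -15.4  65. ]
side pivot [48.2 43.7 35. ]
side 5 top -x [-17.  -48.7  57. ]
side stop-x [-25.1 133.5  61. ]
side batt [-54.6  63.2  57. ]
```

Both views agree on the jig pose: (0.561, 0.005), yaw about -0.024. The row spans jig y from -50 to +24, the knob is at (82,-17), and the latch is at about 0. I'll shut the claw and travel high to a point behind the row.

Request:
step_arm([
  {"dp": [-20,0,18],"claw": -1},
  {"dp": [-34,0,30],"claw": -1},
  {"dp": [-34,0,30],"claw": -1},
  {"dp": [-34,0,30],"claw": -1},
  {"dp": [-34,0,30],"claw": -1},
  {"dp": [-34,0,30],"claw": -1},
  {"dp": [-34,0,30],"claw": -1},
  {"dp": [-34,0,30],"claw": -1},
], newtons=20)

```text
invalid input at $.steps[0]: expected keys rot, dp, claw
```

Request:
step_arm([
  {"dp": [-34,0,30],"claw": -1},
  {"dp": [-34,0,30],"claw": -1},
  {"dp": [-34,0,30],"claw": -1},
  {"dp": [-34,0,30],"claw": -1},
  {"dp": [-34,0,30],"claw": -1},
  {"dp": [-34,0,30],"claw": -1},
  {"dp": [-34,0,30],"claw": -1},
  {"dp": [-20,0,18],"claw": -1},
])

```text
invalid input at $.steps[0]: expected keys rot, dp, claw
```

Request:
step_arm([
  {"rot": [0,0.15,0],"claw": -1},
  {"rot": [0,0.15,0],"claw": -1},
  {"rot": [0,0.15,0],"claw": -1},
  {"rot": [0,0.15,0],"claw": -1},
  {"rot": [0,0.15,0],"claw": -1},
  {"rot": [0,0.15,0],"claw": -1},
  {"rot": [0,0.15,0],"claw": -1},
  {"rot": [0,0.15,0],"claw": -1},
])

```text
invalid input at $.steps[0]: expected keys rot, dp, claw
```

```bash
cat >> h.py <<'E'
def st():
    o=get_obs(); j=np.load("j.npy"); p=o["eef_pos"]; Q=R.from_euler("xyz",o["orientation"]).as_matrix()
    print("t",round(o["time_s"],2),"jig mm",(wj(j,p)*1e3).round(1),"yaw rel",round(o["orientation"][2]-(np.pi/2+j[2]),4),"rpy",o["orientation"].round(4),"F",o["contact_force"].round(1),"w",round(o["width"],4))
E
python3 -c "
from h import *
st(); cv2.imwrite('pics/w1.png',snapshot('wrist')); print(camera_model('wrist'))"
```

```text
t 0.1 jig mm [-354.9  571.6  230.3] yaw rel 1.2346 rpy [-1.5689e+00  1.0000e-04  2.7816e+00] F [-0.3 -1.   0.1] w 0.0855
{'mtx': array([[309.70691629,   0.        , 315.87073757],
       [  0.        , 309.70691629, 201.51356704],
       [  0.        ,   0.        ,   1.        ]]), 'xyz': array([0.29920162, 0.55641601, 0.37392173]), 'attitude': array([ 2.81051482e+00, -2.18961996e-03, -1.93102238e+00])}
```

All keys are required in every row.

Request:
step_arm([
  {"rot": [0,0,0],"dp": [-20,0,18],"claw": -1},
  {"rot": [0,0,0],"dp": [-34,0,30],"claw": -1},
  {"rot": [0,0,0],"dp": [-34,0,30],"claw": -1},
  {"rot": [0,0,0],"dp": [-34,0,30],"claw": -1},
  {"rot": [0,0,0],"dp": [-34,0,30],"claw": -1},
  {"rot": [0,0,0],"dp": [-34,0,30],"claw": -1},
  {"rot": [0,0,0],"dp": [-34,0,30],"claw": -1},
  {"rot": [0,0,0],"dp": [-34,0,30],"claw": -1},
], newtons=20)

```text
time_s: 0.95
eef_pos: [0.3816, 0.2789, 0.2313]
orientation: [-1.571, -0.0, 2.782]
contact_force: [1.0, -0.3, -0.4]
width: -0.0001
```

Request:
step_arm([
  {"rot": [0,0,0],"dp": [-34,0,30],"claw": -1},
  {"rot": [0,0,0],"dp": [-34,0,30],"claw": -1},
  {"rot": [0,0,0],"dp": [-34,0,30],"claw": -1},
  {"rot": [0,0,0],"dp": [-34,0,30],"claw": -1},
  {"rot": [0,0,0],"dp": [-34,0,30],"claw": -1},
  {"rot": [0,0,0],"dp": [-34,0,30],"claw": -1},
  {"rot": [0,0,0],"dp": [-34,0,30],"claw": -1},
  {"rot": [0,0,0],"dp": [-20,0,18],"claw": -1},
])

```text
time_s: 1.75
eef_pos: [0.5432, -0.0262, 0.2309]
orientation: [-1.57, -0.0, 2.779]
contact_force: [0.2, 0.5, 0.5]
width: 0.0002
```

Request:
step_arm([
  {"rot": [0,0.15,0],"dp": [0,0,0],"claw": -1},
  {"rot": [0,0.15,0],"dp": [0,0,0],"claw": -1},
  {"rot": [0,0.15,0],"dp": [0,0,0],"claw": -1},
  {"rot": [0,0.15,0],"dp": [0,0,0],"claw": -1},
  {"rot": [0,0.15,0],"dp": [0,0,0],"claw": -1},
  {"rot": [0,0.15,0],"dp": [0,0,0],"claw": -1},
  {"rot": [0,0.15,0],"dp": [0,0,0],"claw": -1},
  {"rot": [0,0.15,0],"dp": [0,0,0],"claw": -1},
])

```text
time_s: 2.55
eef_pos: [0.5422, -0.0235, 0.231]
orientation: [-1.57, -0.0, 1.575]
contact_force: [0.1, 0.3, 0.3]
width: -0.0003
```

```bash
python3 -c "
from h import *
st(); cv2.imwrite('pics/w1.png',snapshot('wrist')); print(camera_model('wrist'))"
```

```text
t 2.55 jig mm [-18.3 -28.6 231. ] yaw rel 0.0284 rpy [-1.57   -0.      1.5755] F [0.1 0.3 0.3] w -0.0003
{'mtx': array([[309.70691629,   0.        , 315.87073757],
       [  0.        , 309.70691629, 201.51356704],
       [  0.        ,   0.        ,   1.        ]]), 'xyz': array([ 0.54307556, -0.10625941,  0.37441032]), 'attitude': array([ 2.81080502e+00, -8.37717879e-04, -3.14103852e+00])}
```

Request:
step_arm([
  {"rot": [0,0.028,0],"dp": [0,0,0],"claw": -1},
  {"rot": [0,0,0],"dp": [-30,0,-12],"claw": -1},
  {"rot": [0,0,0],"dp": [-14,30,-6],"claw": -1},
  {"rot": [0,0,0],"dp": [0,40,0],"claw": -1},
  {"rot": [0,0,0],"dp": [0,30,0],"claw": -1},
  {"rot": [0,0,0],"dp": [0,0,0],"claw": -1},
])

```text
time_s: 3.2
eef_pos: [0.5563, -0.0682, 0.1268]
orientation: [-1.56, 0.001, 1.554]
contact_force: [0.3, -0.8, 0.0]
width: 0.0002
```

```bash
python3 -c "
from h import *
st(); cv2.imwrite('pics/w2.png',snapshot('wrist')); print(camera_model('wrist'))"
```

```text
t 3.2 jig mm [ -3.1 -73.  126.8] yaw rel 0.0072 rpy [-1.5604e+00  7.0000e-04  1.5542e+00] F [ 0.3 -0.8  0. ] w 0.0002
{'mtx': array([[309.70691629,   0.        , 315.87073757],
       [  0.        , 309.70691629, 201.51356704],
       [  0.        ,   0.        ,   1.        ]]), 'xyz': array([ 0.5586325 , -0.15072328,  0.27326646]), 'attitude': array([ 2.81186355, -0.00473089,  3.12565165])}
```

View pics/w2.png

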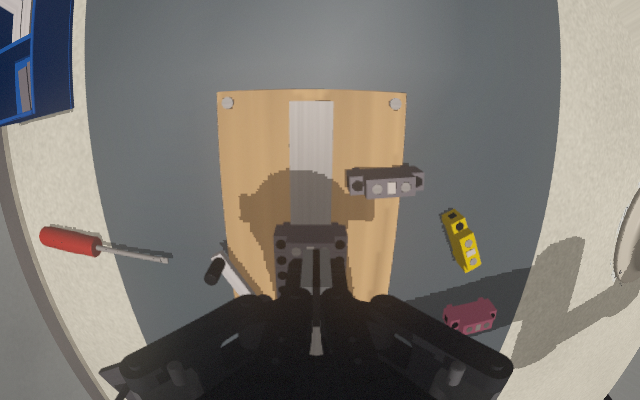

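The wrist view shows the closed fingertips over the bare rail, just behind the row's back face at (312,228), centred to about 3 mm. The spare (385,182) is clear of the path, so I'll go down.

Request:
step_arm([
  {"rot": [0,0,0],"dp": [0,30,-2],"claw": -1},
  {"rot": [0,0,0],"dp": [0,30,0],"claw": -1},
  {"rot": [0,0,0],"dp": [0,25,0],"claw": -1},
  {"rot": [0,0,0],"dp": [0,10,0],"claw": -1},
  {"rot": [0,0,0],"dp": [0,0,0],"claw": -1},
  {"rot": [0,0,0],"dp": [0,0,0],"claw": -1},
])

```text
time_s: 3.85
eef_pos: [0.5633, -0.0677, 0.0382]
orientation: [-1.574, -0.0, 1.555]
contact_force: [1.5, -0.2, 0.4]
width: -0.0001
```

```bash
python3 -c "
from h import *
st()"
```

```text
t 3.85 jig mm [  3.9 -72.2  38.2] yaw rel 0.0079 rpy [-1.5743 -0.      1.5549] F [ 1.5 -0.2  0.4] w -0.0001
```

Request:
step_arm([
  {"rot": [0,0,0],"dp": [0,6,3],"claw": -1},
  {"rot": [0,0.008,0],"dp": [2,2,0],"claw": -1},
  {"rot": [0,0,0],"dp": [2,0,0],"claw": -1},
  {"rot": [0,0,0],"dp": [2,0,0],"claw": -1},
  {"rot": [0,0,0],"dp": [2,0,0],"claw": -1},
  {"rot": [0,0,0],"dp": [2,0,0],"claw": -1},
  {"rot": [0,0,0],"dp": [2,0,0],"claw": -1},
  {"rot": [0,0,0],"dp": [2,0,0],"claw": -1},
])

```text
time_s: 4.65
eef_pos: [0.559, -0.0539, 0.0284]
orientation: [-1.571, 0.0, 1.546]
contact_force: [-0.1, -2.6, 0.7]
width: -0.0001
```

```bash
python3 -c "
from h import *
st()"
```

```text
t 4.65 jig mm [ -0.7 -58.6  28.4] yaw rel -0.0011 rpy [-1.5706e+00  4.0000e-04  1.5460e+00] F [-0.1 -2.6  0.7] w -0.0001
```

Request:
step_arm([
  {"rot": [0,0,0],"dp": [3,0,0],"claw": -1},
  {"rot": [0,0,0],"dp": [4,0,0],"claw": -1},
  {"rot": [0,0,0],"dp": [4,0,0],"claw": -1},
  {"rot": [0,0,0],"dp": [4,0,0],"claw": -1},
  {"rot": [0,0,0],"dp": [4,0,0],"claw": -1},
  {"rot": [0,0,0],"dp": [4,0,0],"claw": -1},
  {"rot": [0,0,0],"dp": [4,0,0],"claw": -1},
  {"rot": [0,0,0],"dp": [3,0,0],"claw": -1},
])

```text
time_s: 5.45
eef_pos: [0.5598, -0.0234, 0.0284]
orientation: [-1.571, 0.0, 1.546]
contact_force: [-0.4, -2.8, 2.4]
width: 0.0002
```

```bash
python3 -c "
from h import *
st()"
```

```text
t 5.45 jig mm [ -0.6 -28.1  28.4] yaw rel -0.001 rpy [-1.5709  0.      1.546 ] F [-0.4 -2.8  2.4] w 0.0002
```

Request:
step_arm([
  {"rot": [0,0,0],"dp": [3,0,0],"claw": -1},
  {"rot": [0,0,0],"dp": [4,0,0],"claw": -1},
  {"rot": [0,0,0],"dp": [4,0,0],"claw": -1},
  {"rot": [0,0,0],"dp": [4,0,0],"claw": -1},
  {"rot": [0,0,0],"dp": [4,0,0],"claw": -1},
  {"rot": [0,0,0],"dp": [4,0,0],"claw": -1},
  {"rot": [0,0,0],"dp": [4,0,0],"claw": -1},
  {"rot": [0,0,0],"dp": [4,0,0],"claw": -1},
])

```text
time_s: 6.25
eef_pos: [0.5605, 0.0075, 0.0284]
orientation: [-1.571, 0.0, 1.546]
contact_force: [-0.5, -4.4, 3.4]
width: -0.0002
```

Request:
step_arm([
  {"rot": [0,0,0],"dp": [4,0,0],"claw": -1},
  {"rot": [0,0,0],"dp": [4,0,0],"claw": -1},
  {"rot": [0,0,0],"dp": [4,0,0],"claw": -1},
  {"rot": [0,0,0],"dp": [4,0,0],"claw": -1},
  {"rot": [0,0,0],"dp": [3,0,0],"claw": -1},
  {"rot": [0,0,0],"dp": [3,0,0],"claw": -1},
  {"rot": [0,0,0],"dp": [2,0,0],"claw": -1},
  {"rot": [0,0,0],"dp": [1,0,0],"claw": -1},
])

```text
time_s: 7.05
eef_pos: [0.5612, 0.0324, 0.0283]
orientation: [-1.571, -0.0, 1.546]
contact_force: [0.0, -3.6, 3.1]
width: -0.0002
```

```bash
python3 -c "
from h import *
st()"
```

```text
t 7.05 jig mm [-0.6 27.7 28.3] yaw rel -0.0011 rpy [-1.5708 -0.      1.5459] F [ 0.  -3.6  3.1] w -0.0002
```

Now I'll creep forward until the force rises.

Request:
step_arm([
  {"rot": [0,0,0],"dp": [2,0,0],"claw": -1},
  {"rot": [0,0,0],"dp": [2,0,0],"claw": -1},
  {"rot": [0,0,0],"dp": [2,0,0],"claw": -1},
  {"rot": [0,0,0],"dp": [1,0,0],"claw": -1},
  {"rot": [0,0,0],"dp": [1,0,0],"claw": -1},
])

```text
time_s: 7.55
eef_pos: [0.5614, 0.0403, 0.0283]
orientation: [-1.571, 0.0, 1.546]
contact_force: [0.1, -2.8, 2.8]
width: -0.0001
```

Request:
step_arm([
  {"rot": [0,0,0],"dp": [0.7,0,0],"claw": -1},
  {"rot": [0,0,0],"dp": [0.7,0,0],"claw": -1},
  {"rot": [0,0,0],"dp": [0.7,0,0],"claw": -1},
])

```text
time_s: 7.85
eef_pos: [0.5614, 0.0423, 0.0283]
orientation: [-1.571, 0.0, 1.546]
contact_force: [-0.6, -3.4, 2.8]
width: 0.0002
```

Request:
step_arm([
  {"rot": [0,0,0],"dp": [0.7,0,0],"claw": -1},
  {"rot": [0,0,0],"dp": [0.7,0,0],"claw": -1},
])

```text
time_s: 8.05
eef_pos: [0.5614, 0.0437, 0.0283]
orientation: [-1.571, 0.0, 1.546]
contact_force: [0.7, -3.7, 2.8]
width: -0.0003
```

Request:
step_arm([
  {"rot": [0,0,0],"dp": [0.7,0,0],"claw": -1},
  {"rot": [0,0,0],"dp": [0.7,0,0],"claw": -1},
])

```text
time_s: 8.25
eef_pos: [0.5614, 0.0441, 0.0283]
orientation: [-1.57, 0.001, 1.546]
contact_force: [1.2, -9.6, 2.0]
width: 0.0001
```

Request:
step_arm([
  {"rot": [0,0,0],"dp": [0.7,0,0],"claw": -1},
  {"rot": [0,0,0],"dp": [0.7,0,0],"claw": -1},
])

```text
time_s: 8.45
eef_pos: [0.5613, 0.0442, 0.0284]
orientation: [-1.569, 0.003, 1.546]
contact_force: [2.3, -15.9, 2.9]
width: 0.0002
```

```bash
python3 -c "
from h import *
st()
i=snapshot('scene');cv2.imwrite('pics/s2.png',cv2.resize(i[170:260,235:400],None,fx=4.8,fy=4.8,interpolation=cv2.INTER_CUBIC))"
```

```text
t 8.45 jig mm [-0.7 39.5 28.4] yaw rel -0.0013 rpy [-1.5695  0.003   1.5458] F [  2.3 -15.9   2.9] w 0.0002
```

View pics/s2.png

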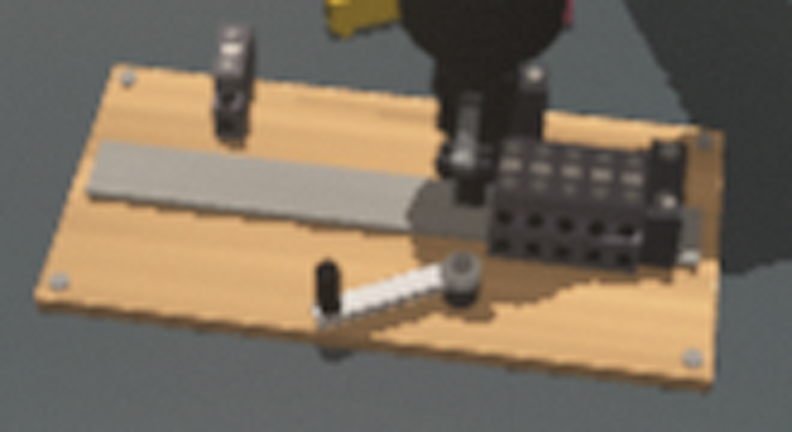

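The row is home. Resistance jumped to 16 N at jig y 39.5, which matches the 50 mm back face, and the picture shows the five closed up against the stop. I'll back off, lift, and go round to the outside of the knob.

Request:
step_arm([
  {"rot": [0,0,0],"dp": [-6,0,0],"claw": -1},
  {"rot": [0,0,0],"dp": [-12,0,0],"claw": -1},
  {"rot": [0,0,0],"dp": [-14,-10,0],"claw": -1},
  {"rot": [0,0,0],"dp": [0,-40,0],"claw": -1},
  {"rot": [0,0,0],"dp": [0,-40,0],"claw": -1},
  {"rot": [0,0,0],"dp": [-8,0,-38],"claw": -1},
  {"rot": [0,0,0],"dp": [-8,0,-38],"claw": -1},
  {"rot": [0,0,0],"dp": [-6,0,-38],"claw": -1},
])

```text
time_s: 9.3
eef_pos: [0.6755, -0.0112, 0.1201]
orientation: [-1.573, -0.001, 1.546]
contact_force: [-0.1, 1.0, 0.7]
width: 0.0001
```

Request:
step_arm([
  {"rot": [0,0,0],"dp": [0,30,0],"claw": -1},
  {"rot": [0,0,0],"dp": [0,25,0],"claw": -1},
  {"rot": [0,0,0],"dp": [0,15,0],"claw": -1},
  {"rot": [0,0,0],"dp": [0,0,0],"claw": -1},
  {"rot": [0,0,0],"dp": [0,0,0],"claw": -1},
])

```text
time_s: 9.8
eef_pos: [0.6747, -0.0105, 0.0493]
orientation: [-1.572, 0.0, 1.546]
contact_force: [0.0, 1.0, 0.2]
width: -0.0003
```

```bash
python3 -c "
from h import *
st()"
```

```text
t 9.8 jig mm [113.9 -12.4  49.3] yaw rel -0.0007 rpy [-1.5722e+00  1.0000e-04  1.5463e+00] F [0.  1.  0.2] w -0.0003
```

Request:
step_arm([
  {"rot": [0,0,0],"dp": [-3,4,6],"claw": -1},
  {"rot": [0,0,0],"dp": [-3,0,6],"claw": -1},
  {"rot": [0,0,0],"dp": [-2.5,0,5],"claw": -1},
  {"rot": [0,0,0],"dp": [-2.5,0,5],"claw": -1},
  {"rot": [0,0,0],"dp": [-2,0,6],"claw": -1},
  {"rot": [0,0,0],"dp": [-1,0,6],"claw": -1},
  {"rot": [0,0,0],"dp": [-1,0,6],"claw": -1},
  {"rot": [0,0,0],"dp": [0,0,5.5],"claw": -1},
])

```text
time_s: 10.6
eef_pos: [0.6276, -0.0243, 0.0444]
orientation: [-1.571, -0.0, 1.546]
contact_force: [0.7, -0.6, -0.1]
width: -0.0
```

```bash
python3 -c "
from h import *
st()
i=snapshot('scene');cv2.imwrite('pics/s3.png',cv2.resize(i[170:260,235:400],None,fx=4.8,fy=4.8,interpolation=cv2.INTER_CUBIC))"
```

```text
t 10.6 jig mm [ 67.2 -27.3  44.4] yaw rel -0.0013 rpy [-1.5706 -0.      1.5457] F [ 0.7 -0.6 -0.1] w -0.0
```

View pics/s3.png

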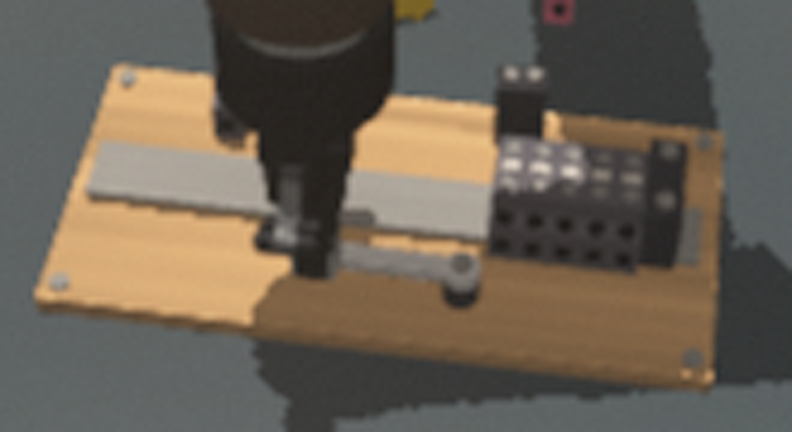

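The latch now lies about parallel to the rail and the row is still home. I'll carry on round the arc.

Request:
step_arm([
  {"rot": [0,0,0],"dp": [0.5,0,6],"claw": -1},
  {"rot": [0,0,0],"dp": [0.5,0,5],"claw": -1},
  {"rot": [0,0,0],"dp": [1.5,0,5],"claw": -1},
  {"rot": [0,0,0],"dp": [2,0,6],"claw": -1},
  {"rot": [0,0,0],"dp": [2,0,6],"claw": -1},
  {"rot": [0,0,0],"dp": [3,0,5],"claw": -1},
  {"rot": [0,0,0],"dp": [4,0,5],"claw": -1},
  {"rot": [0,0,0],"dp": [4,0,5],"claw": -1},
])

```text
time_s: 11.45
eef_pos: [0.5853, -0.0052, 0.0444]
orientation: [-1.571, -0.0, 1.546]
contact_force: [0.6, -0.1, -0.9]
width: 0.0001
```

```bash
python3 -c "
from h import *
st()
i=snapshot('scene');cv2.imwrite('pics/s4.png',cv2.resize(i[170:260,235:400],None,fx=4.8,fy=4.8,interpolation=cv2.INTER_CUBIC))"
```

```text
t 11.45 jig mm [24.4 -9.3 44.4] yaw rel -0.0012 rpy [-1.5709 -0.      1.5459] F [ 0.6 -0.1 -0.9] w 0.0001
```

View pics/s4.png

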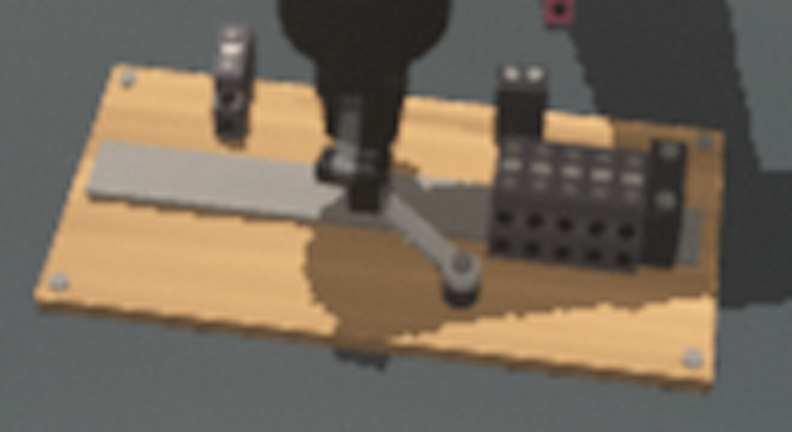

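Latch angle is now about 1.25 rad. I'll step round to the knob's rear side (-y) and finish the push with the +y face.

Request:
step_arm([
  {"rot": [0,0,0],"dp": [0,0,-7],"claw": -1},
  {"rot": [0,0,0],"dp": [-13,0,0],"claw": -1},
  {"rot": [0,0,0],"dp": [-13,0,0],"claw": -1},
  {"rot": [0,0,0],"dp": [0,0,15],"claw": -1},
  {"rot": [0,0,0],"dp": [0,0,14],"claw": -1},
  {"rot": [0,0,0],"dp": [4,0,2],"claw": -1},
  {"rot": [0,0,0],"dp": [4,0,1],"claw": -1},
  {"rot": [0,0,0],"dp": [3,0,0],"claw": -1},
])

```text
time_s: 12.3
eef_pos: [0.5588, -0.0212, 0.0442]
orientation: [-1.566, 0.002, 1.546]
contact_force: [-4.6, -7.0, 2.5]
width: -0.0
```

Request:
step_arm([
  {"rot": [0,0,0],"dp": [5,0,4],"claw": -1},
  {"rot": [0,0,0],"dp": [5,0,4],"claw": -1},
  {"rot": [0,0,0],"dp": [5,0,3],"claw": -1},
  {"rot": [0,0,0],"dp": [5,0,3],"claw": -1},
  {"rot": [0,0,0],"dp": [5,0,2],"claw": -1},
  {"rot": [0,0,0],"dp": [5,0,2],"claw": -1},
])

```text
time_s: 12.9
eef_pos: [0.5436, 0.011, 0.0443]
orientation: [-1.572, -0.0, 1.546]
contact_force: [-1.3, -1.7, -1.1]
width: -0.0002
```

```bash
python3 -c "
from h import *
st()"
```

```text
t 12.9 jig mm [-17.7   6.   44.3] yaw rel -0.0011 rpy [-1.5716e+00 -2.0000e-04  1.5460e+00] F [-1.3 -1.7 -1.1] w -0.0002
```

Request:
step_arm([
  {"rot": [0,0,0],"dp": [4,0,1],"claw": -1},
  {"rot": [0,0,0],"dp": [4,0,1],"claw": -1},
  {"rot": [0,0,0],"dp": [4,0,0],"claw": -1},
  {"rot": [0,0,0],"dp": [3,0,0],"claw": -1},
])

```text
time_s: 13.3
eef_pos: [0.5418, 0.026, 0.0445]
orientation: [-1.571, -0.0, 1.546]
contact_force: [-0.2, -0.7, -1.0]
width: 0.0002
```

Request:
step_arm([
  {"rot": [0,0,0],"dp": [1,0,0],"claw": -1},
  {"rot": [0,0,0],"dp": [1,0,0],"claw": -1},
  {"rot": [0,0,0],"dp": [1,0,0],"claw": -1},
])

```text
time_s: 13.6
eef_pos: [0.5417, 0.0285, 0.0444]
orientation: [-1.571, -0.0, 1.546]
contact_force: [-2.0, -1.9, 0.7]
width: -0.0002
```

```bash
python3 -c "
from h import *
st()"
```

```text
t 13.6 jig mm [-19.9  23.4  44.4] yaw rel -0.0013 rpy [-1.5711e+00 -1.0000e-04  1.5458e+00] F [-2.  -1.9  0.7] w -0.0002
```

Request:
step_arm([
  {"rot": [0,0,0],"dp": [1,0,0],"claw": -1},
  {"rot": [0,0,0],"dp": [1,0,0],"claw": -1},
])

```text
time_s: 13.8
eef_pos: [0.5416, 0.0291, 0.0444]
orientation: [-1.57, 0.002, 1.546]
contact_force: [1.9, -10.7, -0.1]
width: 0.0003
```

Request:
step_arm([
  {"rot": [0,0,0],"dp": [0.7,0,0],"claw": -1},
  {"rot": [0,0,0],"dp": [0.7,0,0],"claw": -1},
])

```text
time_s: 14.0
eef_pos: [0.5416, 0.0293, 0.0445]
orientation: [-1.57, 0.003, 1.546]
contact_force: [3.2, -14.6, 1.2]
width: 0.0001
```

The latch is at its hard limit: 15 N, with the tool stopped at jig y 24. I'll back away and lift.

Request:
step_arm([
  {"rot": [0,0,0],"dp": [-4,0,0],"claw": -1},
  {"rot": [0,0,0],"dp": [-10,0,0],"claw": -1},
  {"rot": [0,0,0],"dp": [-20,0,0],"claw": -1},
  {"rot": [0,0,0],"dp": [0,-40,0],"claw": -1},
  {"rot": [0,0,0],"dp": [0,-40,0],"claw": -1},
  {"rot": [0,0,0],"dp": [-40,-20,0],"claw": -1},
  {"rot": [0,0,0],"dp": [-40,0,0],"claw": -1},
  {"rot": [0,0,0],"dp": [-40,0,0],"claw": -1},
])

```text
time_s: 14.8
eef_pos: [0.5386, -0.123, 0.1458]
orientation: [-1.575, -0.001, 1.547]
contact_force: [0.2, 0.2, 0.2]
width: -0.0003
```

```bash
python3 -c "
from h import *
st()
i=snapshot('scene');cv2.imwrite('pics/s5.png',cv2.resize(i[140:275,160:400],None,fx=3.3,fy=3.3,interpolation=cv2.INTER_CUBIC))"
```

```text
t 14.8 jig mm [ -19.5 -128.2  145.8] yaw rel -0.0 rpy [-1.5748e+00 -8.0000e-04  1.5471e+00] F [0.2 0.2 0.2] w -0.0003
```

View pics/s5.png

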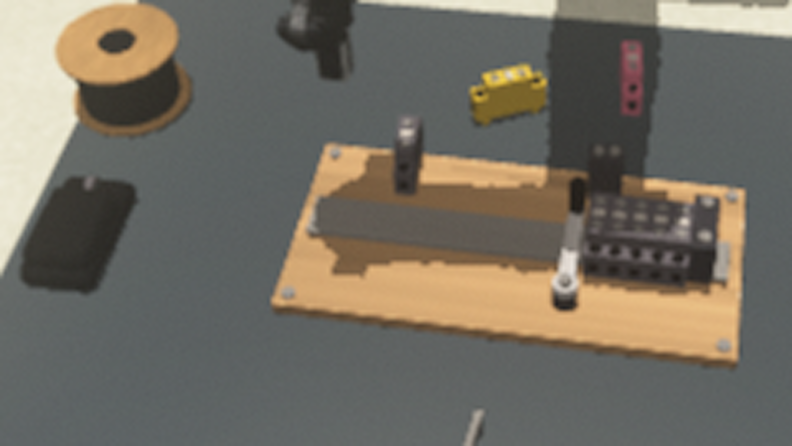

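The latch is square across the rail, right behind the five closed-up blocks, which stand against the stop. The spare and battery haven't moved, so I'll hand in.

```bash
python3 -c "
from rig import *
print(job_done())"
```

```text
the job is handed in; nothing more can be done
None
```

I pushed the row of five home against the end stop, swung the latch shut behind it, backed the arm away and handed the job in at about 15 s. `job_done` gives no verdict.

- **Row:** I pushed with the closed fingertips behind block5. The force rose from about 3 N to 16 N with the tool at jig y 39.5 mm, which fits a back face at 50 mm. The later pictures show the five blocks closed up at the stop.
- **Latch:** I pushed the knob in two stages, from its outer side and then from behind. It stopped hard at about 15 N with the tool at jig y 24 mm. That puts the knob close to 41 mm, where a shut latch should have it, and the last picture shows the arm square across the rail.
- **Slip while repositioning:** going round to the back of the knob, the force reached about 9 N, so I probably touched it earlier than planned. It did no harm.
- **Other things on the bench:** in the last picture the spare, battery, wire spool, mouse and both look-alikes are where they started. The solder reel and flux tin are outside that picture, and only the screwdriver's tip shows. The arm did not work near those three.
- **Calibration:** the two cameras' jig yaw estimates differed by about 0.01 rad, and I used the joint fit. No check failed.

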